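Put the hot rollers back on their setter in order of size

TASK

Put the four hot rollers from the heat mat back on the posts of the roller setter, in order of size: the smallest on the post next to the red pilot lamp, the largest on the post at the other end. Each should be let down over its own post until it sits squarely on the deck, and the little wax jar standing among them stays where it is.

Things in the scene. Friction and masses are not known exactly. Their poses are not given: they have to be found in the camera images.
- small_center (a point): Centre (on the axis, half-way up) of the yellow small hot roller: a rigid ribbed plastic tube, 32 mm outside diameter, 62 mm tall, open at both ends, with a metal-lined bore of 27 mm right through along its own z. It stands upright on the dark heat mat at the start, so this point is 31 mm above the mat's top. Either end may be up. Mass about 35 g, varying by a third. Grip it across its diameter from above.
- medium_center (a point): Centre (on the axis, half-way up) of the pink medium hot roller: a rigid ribbed plastic tube, 40 mm outside diameter, 62 mm tall, open at both ends, with a metal-lined bore of 27 mm right through along its own z. It stands upright on the dark heat mat at the start, so this point is 31 mm above the mat's top. Either end may be up. Mass about 45 g, varying by a third. Grip it across its diameter from above.
- large_center (a point): Centre (on the axis, half-way up) of the lilac large hot roller: a rigid ribbed plastic tube, 48 mm outside diameter, 62 mm tall, open at both ends, with a metal-lined bore of 27 mm right through along its own z. It stands upright on the dark heat mat at the start, so this point is 31 mm above the mat's top. Either end may be up. Mass about 60 g, varying by a third. Grip it across its diameter from above.
- jumbo_center (a point): Centre (on the axis, half-way up) of the teal jumbo hot roller: a rigid ribbed plastic tube, 56 mm outside diameter, 62 mm tall, open at both ends, with a metal-lined bore of 27 mm right through along its own z. It stands upright on the dark heat mat at the start, so this point is 31 mm above the mat's top. Either end may be up. Mass about 75 g, varying by a third. Grip it across its diameter from above.
- post1: Heating post 1 of the setter, the end of the row next to the red pilot lamp: an upright fixed aluminium pin, 10 mm diameter, 40 mm tall, inside a bright ring of 36 mm diameter on the dark deck. Origin: foot of the pin on its axis, on the deck (34 mm above the counter); z up. The four pins stand in a straight row 64 mm apart; a roller that is fully down rests on the deck with its centre 31 mm above this point.
- post2: Heating post 2 of the setter, second from the lamp: an upright fixed aluminium pin, 10 mm diameter, 40 mm tall, inside a bright ring of 44 mm diameter on the dark deck. Origin: foot of the pin on its axis, on the deck (34 mm above the counter); z up. The four pins stand in a straight row 64 mm apart; a roller that is fully down rests on the deck with its centre 31 mm above this point.
- post3: Heating post 3 of the setter, third from the lamp: an upright fixed aluminium pin, 10 mm diameter, 40 mm tall, inside a bright ring of 52 mm diameter on the dark deck. Origin: foot of the pin on its axis, on the deck (34 mm above the counter); z up. The four pins stand in a straight row 64 mm apart; a roller that is fully down rests on the deck with its centre 31 mm above this point.
- post4: Heating post 4 of the setter, the far end from the lamp: an upright fixed aluminium pin, 10 mm diameter, 40 mm tall, inside a bright ring of 60 mm diameter on the dark deck. Origin: foot of the pin on its axis, on the deck (34 mm above the counter); z up. The four pins stand in a straight row 64 mm apart; a roller that is fully down rests on the deck with its centre 31 mm above this point.
- setter: The hot-roller setter: a low grey heated base 290 x 116 mm, 34 mm high, fixed to the counter, with a dark deck and a row of four pins. Origin: on the counter below the middle of the row. Its own x runs along the row towards the end with the red pilot lamp and black rocker switch (pins at x = +96, +32, -32, -96 mm, post1 to post4); y across the row, z up. It may be turned any way round and stand to the left or right of the heat mat.
- jar_center (a point): Centre (half-way up) of the little amber wax jar with a white lid, 37 mm diameter, 30 mm high, which stands loose on the 3 mm thick, 250 mm square dark heat mat between the four rollers (the rollers' centres are about 70 to 117 mm from it). It is to stay where it is. Two flat hair clips, about 12 mm high, also lie on the mat near its edges.
Not all that is in view belongs to the job. What is shaped like the part that bears small_center but turquoise is not meant.

How it is judged:
At the end, for the whole second after the job is handed in: Each roller stands over its own post (small on post1 at the pilot lamp, then medium, large, jumbo on post4): its axis within 14 mm of the post's, its centre 26 to 37 mm above the deck (fully down), upright within 0.1 rad (either end up), and at rest (horizontal distance between small_center and post1 below 0.014 m and z of small_center in the frame of post1 between 0.026 and 0.037 m and angle between the z axis of each of small_center, medium_center, large_center, jumbo_center and the z axis of setter, either way round below 0.1 rad and linear speed of each of roller_small, roller_medium, roller_large, roller_jumbo below 0.02 m/s and horizontal distance between medium_center and post2 below 0.014 m and z of medium_center in the frame of post2 between 0.026 and 0.037 m and horizontal distance between large_center and post3 below 0.014 m and z of large_center in the frame of post3 between 0.026 and 0.037 m and horizontal distance between jumbo_center and post4 below 0.014 m and z of jumbo_center in the frame of post4 between 0.026 and 0.037 m); the robot touches nothing.
It fails at once if the wax jar is pushed more than 25 mm from its place or tipped over (distance of jar_center from where it was at the start of the episode above 0.025 m or angle between jar_center's own z axis and vertical above 0.5 rad).
It also fails if it takes over 93 s, if anything falls off the work surface, if the arm or the gripper's body presses on something with over 40 N, if the wrist force passes 120 N, or if a joint passes its speed limit or range.

ROBOT

A 6-joint arm with a two-finger parallel gripper is mounted at the origin on the work surface. World frame = base frame: x ahead of the robot, y to its left, z up, the work surface at z = 0. Lengths are in m, angles in rad, forces in N, time in s.
With the tool pointing down it reaches from about 0.35 to 0.775 m from the base axis. Payload 5.5 kg.
Tool frame: the origin (TCP) lies at the very end of the fingers, on their centre line; the grasp point (between the pads) lies 19 mm behind it; z points along the fingers, y is the direction in which the jaws open and shut (so a half turn about z gives the same grasp; the last joint's range is limited). The gripper opens to 85 mm and grips with 20 to 120 N. Pads are 22 mm wide; open, the fingers measure 114 mm over their backs; the gripper's body (76 mm by 85 mm) begins 54 mm behind the grasp point. The pads swing forward as they close: fully open they stand 13 mm farther back than shut.
Start: joints at [1.108, 0.313, 0.046, 1.304, 0, 1.431], TCP at [0.182, 0.545, 0.231] pointing down, gripper open.
Joint ranges: [-2.76, 2.76], [-0.86, 1.69], [-1.03, 1.26], [-2.2, 2.34], [-1.47, 1.5], [-3.14, 3.14]. Speed limits (rad/s): [2.57, 2.57, 3.14, 3.14, 3.14, 3.14].

INTERFACE

Orientations are given as a unit quaternion [w, x, y, z].
In Python, from workcell import get_state, read_camera, hand_in, find_in, silhouettes gives the robot as it stands. The module is installed in compiled form; this text tells all that it offers.
- The arm moves only by the tool send_rows, never from a script. Its argument "deltas" is a list that holds one entry, the list of rows, each a list of 6 numbers: the shift along the world's x, y, z in cm, then the turn, a rotation vector about the world's x, y, z in degrees. In form: [[[dx, dy, dz, wx, wy, wz], ...]]. A call has 1 to 12 rows; each row is the pose to reach, as a shift and turn from the pose commanded when the call began; what a row does not reach only later rows make up. A row lasts 1/10 s, in which the tool goes at most 50 mm and 8.59 degrees, less where a joint would pass 70% of its speed; a pose out of reach is approached as far as the arm can. A call with a gripper value outside its range is refused whole. "jaw" is the opening, from -1 (shut) to 1 (fully open), so that 0 is half open, set as the call begins (left out, the last holds). The fingers move at their own pace and stop on an object; "force" is the grip in N (left out, the last holds). Time passes only in rows, so rows that repeat a pose let the fingers close. It gives the time, the measured TCP pose, the force and the opening at its end, in the units of the state.
- get_state(): the state, without advancing time (a new reading comes with each control period).
- read_camera(name): name is "scene" or "side" or "wrist"; returns a dict with "img" (480x640x3 uint8, red, green, blue), "z_map" (480x640 float32, m along the optical axis (not along the pixel's ray), 0 where there is no reading), "vfov" (degrees; the focal length in pixels is half the picture's height over the tangent of half this angle, whatever the lens; pixels are square), "cx", "cy" (the principal point, pixels), "k1" (the pictures are not rectified: a ray, as slopes to the right and down, at radius r is drawn at 1 + k1 r^2 times it, then the intrinsics apply), "R" (3x3) and "t" (3): a world point X has camera coordinates R X + t; the wrist camera has in their place "hand_eye" (4x4, takes a point from camera to tool coordinates, whose origin is the TCP and whose axes are the flange's). Camera axes: x right, y down, z forward; pixel columns grow to the right and rows downward; lengths in m; the calibration is good to about 2 mm. A picture is of the moment at which its call begins: read the wrist's pose just before it.
- hand_in(): hands the job in, once; it reports no verdict.
Trained networks look in a picture, given as the dict that the camera call returned (one of the last four; its "shot" number tells which), for a name from the list of things; names that differ only in an ending like _2 or _b are one class to them, and where a whole thing is asked for, a point or a joint stands for the part that bears it (a point fixed in the world has none). Each returns a list of dicts, best first, with "conf" (0 to 1); they miss things now and then, are a little off and sometimes report something else, mostly with a low value. They report only what shows in the picture. A call takes as long as a camera call. They do not tell look-alikes from the thing itself.
- find_in(picture, thing): "box" ([centre column, centre row, width, height] in pixels, round what is visible of it).
- silhouettes(picture, thing): "mask" (480x640 bool, what is visible of it) and "box" ([centre column, centre row, width, height] in pixels, round what is visible of it).
The state is a dict: "clock": time; "joint_pos": joint angles; "qvel": joint speeds; "tau": joint torques, N m; "tcp_pos": TCP position; "orientation": TCP orientation; "wrist_force": force on the tool from outside, world axes, zero at the start; "ft_torque": the same for the moment, N m; "finger_gap": finger opening in m.
Only numpy, scipy, OpenCV 4.12 (cv2) and the standard library are available. Lean on these libraries where they do the work, as an engineer would, in place of code of your own. Each camera call takes 0.05 s, during which the arm holds its last target.

## Working session

There is one attempt and no reset: what is moved stays moved. The work goes in short steps, Python scripts to look and compute and a tool call to move; the robot and the scene stay as the last step left them, time stands still between calls to the robot, and variables do not carry over. Pictures are saved under pics/ and viewed, and the job is handed in when it is done.

Besides the shell and the picture viewer there is one more tool, called in YAML: its name, and indented under it one key for each argument. send_rows: Moves the arm, as the interface text tells. Its arguments: {"type":"object","properties":{"deltas":{"type":"array","items":{"type":"array","items":{"type":"array","items":{"type":"number"}}}},"jaw":{"type":"number"},"force":{"type":"number"}},"required":["deltas"]}

```bash
mkdir -p pics; cat > h.py <<'E'
import numpy as np, cv2
from workcell import *
def save(c,name): cv2.imwrite('pics/'+name,c['img'][:,:,::-1])
def pts(c,us,vs,z=None):
    f=240/np.tan(np.radians(c['vfov'])/2)
    us=np.asarray(us,float);vs=np.asarray(vs,float)
    K=np.array([[f,0,c['cx']],[0,f,c['cy']],[0,0,1]])
    n=cv2.undistortPoints(np.stack([us,vs],-1).reshape(-1,1,2),K,np.array([c['k1'],0,0,0,0.]))[:,0]
    if z is None: z=c['z_map'][vs.astype(int),us.astype(int)]
    return np.c_[n*z[:,None],z]
def world(c,P,st=None):
    if 'R' in c and c['R'] is not None: return (P-c['t'])@c['R']
    from scipy.spatial.transform import Rotation as Ro
    H=c['hand_eye'];q=st['orientation']
    T=P@H[:3,:3].T+H[:3,3]
    return T@Ro.from_quat([q[1],q[2],q[3],q[0]]).as_matrix().T+st['tcp_pos']
def cloud(c,st=None,mask=None):
    m=c['z_map']>0
    if mask is not None: m&=mask
    v,u=np.nonzero(m)
    return world(c,pts(c,u,v),st),u,v
E
python3 - <<'E'
from h import *
s=get_state();print(s)
for n in('scene','side','wrist'):
    c=read_camera(n);save(c,n+'0.png');print(n,{k:c[k] for k in c if k not in('img','z_map')})
    for t in('small_center','medium_center','large_center','jumbo_center','jar_center','setter','post1','post4'):
        print(t,[(np.round(d['box']).tolist(),round(d['conf'],2)) for d in find_in(c,t)])
E
```

```text
{'clock': 0.0, 'joint_pos': array([1.10839579e+00, 3.14015915e-01, 4.49704533e-02, 1.30362846e+00,
       9.35524069e-06, 1.43121476e+00]), 'qvel': array([ 2.73228598e-05, -5.23173880e-04, -1.26447736e-03, -1.52267928e-03,
       -1.12890366e-03, -1.68684673e-04]), 'tau': array([ 1.58084320e-03, -4.80624318e+01,  2.98530918e+01,  1.91488751e-02,
        2.43083036e-05,  1.61096096e-06]), 'tcp_pos': array([0.18217253, 0.54482297, 0.23039659]), 'orientation': array([-2.82789535e-04,  1.60709463e-01,  9.87001311e-01, -8.95204929e-04]), 'wrist_force': array([-0.38019801, -0.44457765, -0.10705395]), 'ft_torque': array([-0.0204524 ,  0.01491142, -0.03130562]), 'finger_gap': 0.08575339276745331}
scene {'vfov': 57.20453782427795, 'cx': 325.3477953281571, 'cy': 240.8542626881894, 'k1': 0.02425839340355484, 'R': array([[-0.88284709,  0.46946838,  0.01343345],
       [ 0.38112814,  0.73284873, -0.56362584],
       [-0.27444919, -0.49247556, -0.82592098]]), 't': array([ 0.51003043, -0.1701767 ,  1.10757829]), 'shot': 1}
small_center [([358.0, 335.0, 21.0, 25.0], 0.8), ([312.0, 387.0, 19.0, 26.0]
[... 1645 characters left out ...]
], 0.64), ([352.0, 179.0, 21.0, 17.0], 0.54), ([346.0, 321.0, 38.0, 52.0], 0.37)]
wrist {'vfov': 67.73731822158867, 'cx': 322.02413389401266, 'cy': 239.726649784024, 'k1': -0.062120935505276725, 'hand_eye': array([[-9.98103046e-04, -9.45444566e-01, -3.25781487e-01,
         8.38788428e-02],
       [ 9.99999490e-01, -8.93936441e-04, -4.69441001e-04,
        -8.07658872e-04],
       [ 1.52602500e-04, -3.25781790e-01,  9.45444976e-01,
        -1.43404122e-01],
       [ 0.00000000e+00,  0.00000000e+00,  0.00000000e+00,
         1.00000000e+00]]), 'shot': 3}
small_center []
medium_center []
large_center []
jumbo_center [([135.0, 469.0, 48.0, 22.0], 0.57)]
jar_center []
setter []
post1 []
post4 []
```

View pics/scene0.png

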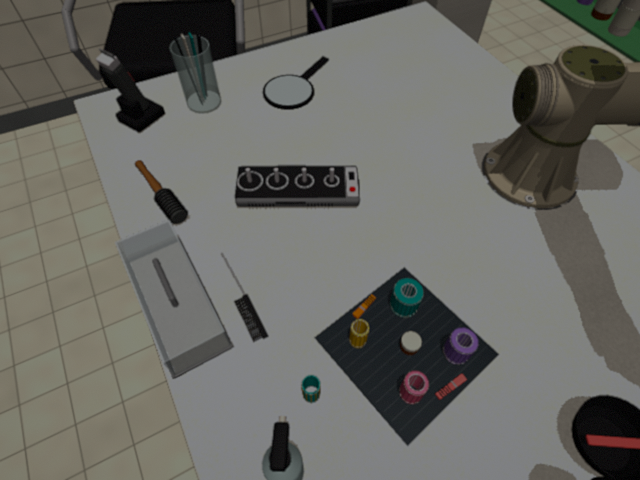

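View pics/side0.png

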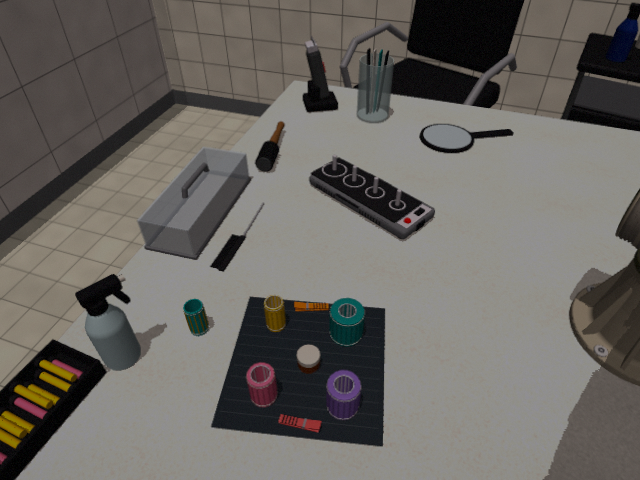

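View pics/wrist0.png

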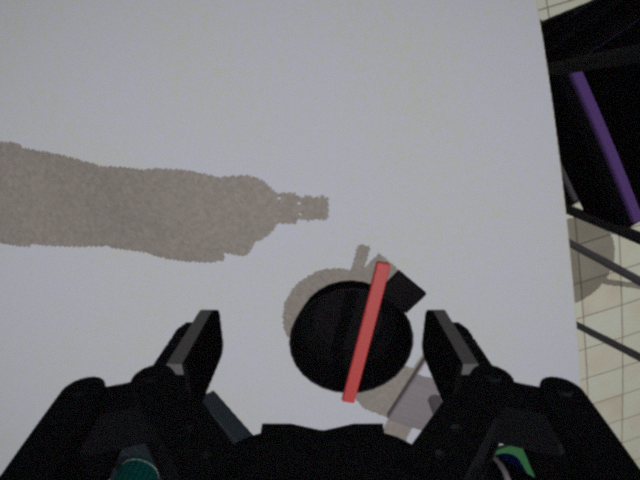

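The scene view shows yellow (358,335), pink (413,387), lilac (463,346) and teal jumbo (406,297) on the mat, and the jar at (410,343). The turquoise small look-alike is off the mat at (312,387), so it isn't wanted. The setter's lamp end is on the right at (352,188). Next I'll measure positions.

```bash
cat > m.py <<'E'
from h import *
from scipy.optimize import least_squares
RAD=dict(small=.016,medium=.020,large=.024,jumbo=.028)
def colsel(img,n):
    h=cv2.cvtColor(img,cv2.COLOR_RGB2HSV);H,S,V=[h[...,i].astype(int) for i in range(3)]
    rng=dict(small=(18,32),medium=(165,179),large=(125,145),jumbo=(80,95))[n]
    return (H>=rng[0])&(H<=rng[1])&(S>80)
def fit(P,r):
    # outer-surface fit: robust circle with known radius
    def f(x): return np.hypot(P[:,0]-x[0],P[:,1]-x[1])-r
    x0=P[:,:2].mean(0)
    s=least_squares(f,x0,loss='soft_l1',f_scale=.001)
    return s.x,np.sqrt(np.mean(s.fun**2))
if __name__=='__main__':
    for n in('scene','side'):
        c=read_camera(n)
        for k,r in RAD.items():
            ds=silhouettes(c,k+'_center')
            for d in ds[:2]:
                P,u,v=cloud(c,mask=d['mask'])
                zt=np.percentile(P[:,2],97)
                top=P[(P[:,2]>.055)]; side=P[(P[:,2]>.012)&(P[:,2]<.055)]
                col=np.median(c['img'][d['mask']],0)
                print(n,k,round(d['conf'],2),np.round(d['box']),col,len(P),'zt',zt.round(4),'topmean',((top.min(0)+top.max(0))/2).round(4) if len(top) else 0,'range',np.ptp(top,axis=0).round(4) if len(top) else 0)
        for k in ('jar_center','setter'):
            for d in silhouettes(c,k)[:1]:
                P,u,v=cloud(c,mask=d['mask']); print(n,k,P.min(0).round(3),P.max(0).round(3),np.percentile(P[:,2],90).round(4))
        ps=[d for d in find_in(c,'post1')]
        f=240/np.tan(np.radians(c['vfov'])/2)
        for d in ps: print('post',np.round(d['box'],1),d['conf'])
        # crop
        b=silhouettes(c,'setter')[0]['box'];x,y,w,h=[int(q) for q in b]
        cv2.imwrite(f'pics/set_{n}.png',cv2.resize(c['img'][max(0,y-50):y+50,x-75:x+75,::-1],None,fx=5,fy=5,interpolation=3))
        print('crop origin',x-75,max(0,y-50))
        Z=np.zeros((480,640));C,u,v=cloud(c);
        # mat
        m=(C[:,2]>-.02)&(C[:,2]<.02)&(c['img'][v,u].sum(1)<200)&(C[:,0]<.9)&(C[:,0]>.2)
        print('counter z med',np.median(C[(abs(C[:,2])<.01),2]))
E
python3 m.py
```

```text
scene small 0.83 [311. 388.  19.  28.] [27. 53. 48.] 385 zt 0.0627 topmean [0.7289 0.2303 0.0597] range [0.0312 0.0315 0.0093]
scene small 0.63 [360. 338.  19.  31.] [80. 62. 18.] 459 zt 0.0665 topmean [0.6047 0.1815 0.0615] range [0.031  0.0302 0.0124]
scene medium 0.61 [414. 387.  30.  36.] [79. 46. 52.] 687 zt 0.0662 topmean [0.5711 0.3107 0.0618] range [0.0409 0.0404 0.0131]
scene medium 0.21 [297. 188. 125.  42.] [34. 33. 33.] 4982 zt 0.0519 topmean [ 0.553  -0.222   0.0659] range [0.1782 0.0969 0.0215]
scene large 0.79 [462. 345.  33.  33.] [57. 49. 64.] 916 zt 0.0662 topmean [0.4527 0.2881 0.0614] range [0.0478 0.0479 0.0128]
scene large 0.68 [415. 387.  32.  32.] [79. 47. 53.] 667 zt 0.0662 topmean [0.5711 0.3107 0.0618] range [0.0409 0.0404 0.0131]
scene jumbo 0.6 [406. 296.  36.  37.] [ 4. 69. 66.] 948 zt 0.0671 topmean [0.4846 0.1599 0.0619] range [0.0541 0.0553 0.0137]
scene jar_center [0.499 0.212 0.001] [0.542 0.256 0.036] 0.0338
scene setter [ 0.392 -0.326  0.005] [ 0.689 -0.101  0.077] 0.0365
post [460.1 344.1  32.5  37.9] 0.75
post [250.2 182.   26.3  19.2] 0.7
post 
[... 579 characters left out ...]
6. 55. 73.] 1448 zt 0.067 topmean [0.4491 0.2882 0.0616] range [0.0489 0.0487 0.0132]
side large 0.7 [375. 188.  22.  22.] [63. 59. 61.] 221 zt 0.0737 topmean [ 0.5224 -0.2064  0.0658] range [0.0103 0.0088 0.0185]
side jumbo 0.84 [347. 322.  37.  45.] [ 6. 58. 57.] 1423 zt 0.067 topmean [0.48   0.1609 0.0619] range [0.0539 0.0547 0.0138]
side jar_center [0.503 0.199 0.003] [0.545 0.256 0.036] 0.0345
side setter [ 0.384 -0.318 -0.001] [ 0.687 -0.099  0.077] 0.0373
post [352.8 176.9  23.3  18.4] 0.66
post [373.6 188.3  17.2  23.3] 0.6
post [332.8 168.5  24.3  22.4] 0.59
post [261.9 383.5  28.7  51. ] 0.5
post [397.  198.7  10.3  18.7] 0.47
crop origin 297 149
counter z med 0.001095364321984472
```

```bash
cat > p.py <<'E'
from h import *
from scipy.cluster.vq import kmeans2
for n in('scene','side'):
    c=read_camera(n); P,u,v=cloud(c)
    m=(P[:,2]>.055)&(P[:,2]<.08)&(P[:,0]>.38)&(P[:,0]<.70)&(P[:,1]>-.34)&(P[:,1]<-.08)
    Q=P[m];lab=np.zeros((480,640),np.uint8);lab[v[m],u[m]]=1
    k,L=cv2.connectedComponents(lab)
    for i in range(1,k):
        q=Q[L[v[m],u[m]]==i]
        if len(q)>5: print(n,len(q),((q.min(0)+q.max(0))/2).round(4),np.ptp(q,axis=0).round(4))
    D=P[(abs(P[:,2]-.036)<.004)&(P[:,0]>.36)&(P[:,0]<.72)&(P[:,1]>-.36)&(P[:,1]<-.06)]
    print('deck rect',cv2.minAreaRect((D[:,:2]*1000).astype(np.float32)))
E
python3 p.py
```

```text
scene 32 [ 0.4679 -0.1787  0.0663] [0.0087 0.0085 0.0203]
scene 32 [ 0.6377 -0.2661  0.0669] [0.0095 0.0126 0.0183]
scene 35 [ 0.5808 -0.2368  0.0655] [0.0096 0.0109 0.0208]
scene 34 [ 0.5239 -0.207   0.0659] [0.0102 0.0093 0.0199]
deck rect ((540.4671630859375, -214.987060546875), (106.84087371826172, 284.0634460449219), 62.672523498535156)
side 35 [ 0.6364 -0.2657  0.0666] [0.0091 0.0112 0.0227]
side 41 [ 0.5792 -0.2375  0.0659] [0.0095 0.012  0.0215]
side 41 [ 0.522  -0.2075  0.0659] [0.0096 0.0113 0.02  ]
side 45 [ 0.4651 -0.1791  0.0664] [0.0097 0.0108 0.0213]
deck rect ((539.080322265625, -215.154052734375), (105.74717712402344, 287.3765869140625), 63.187835693359375)
```

View pics/set_side.png

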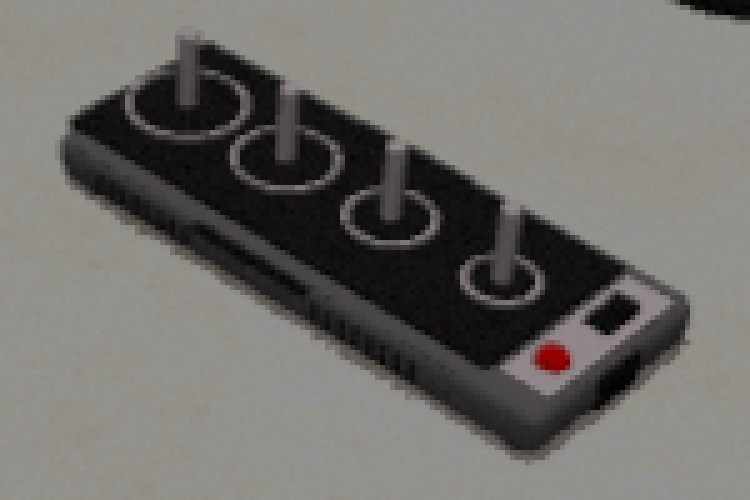

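Setter, post1 to post4: (.466,-.179), (.523,-.207), (.580,-.237), (.637,-.266). A jaw yaw of 63° is perpendicular to the row. I'll start with the medium roller.

send_rows:
  deltas:
    - [[38.7,-23.4,-3,0,0,-8.5],[38.7,-23.4,-3,0,0,-8.5],[38.7,-23.4,-3,0,0,-8.5],[38.7,-23.4,-3,0,0,-8.5],[38.7,-23.4,-3,0,0,-8.5],[38.7,-23.4,-3,0,0,-8.5],[38.7,-23.4,-3,0,0,-8.5],[38.7,-23.4,-3,0,0,-8.5],[38.7,-23.4,-3,0,0,-8.5],[38.7,-23.4,-3,0,0,-8.5],[38.7,-23.4,-3,0,0,-8.5],[38.7,-23.4,-3,0,0,-8.5]]
  jaw: 0.7
  force: 30

```text
clock: 3.55
tcp_pos: [0.5686, 0.3117, 0.2012]
orientation: [-0.0, 0.233, 0.972, -0.0]
wrist_force: [-0.8, 0.6, -0.4]
finger_gap: 0.0726
```

```bash
cat > w.py <<'E'
import sys
from h import *
s=get_state();c=read_camera('wrist');save(c,sys.argv[1])
print(s['clock'],s['tcp_pos'].round(4),s['orientation'].round(4),s['finger_gap'],s['wrist_force'].round(2),s['joint_pos'].round(2))
P,u,v=cloud(c,s)
for k in('small','medium','large','jumbo','jar'):
    for d in silhouettes(c,k+'_center')[:2]:
        m=d['mask'][v,u]; q=P[m];q=q[q[:,2]>(.055 if k!='jar' else .028)]
        if len(q)>20: print(k,round(d['conf'],2),np.round(d['box']),np.median(c['img'][d['mask']],0),((q.min(0)+q.max(0))/2).round(4),np.ptp(q,axis=0).round(4),np.median(q[:,2]).round(4))
E
python3 w.py w1.png
```

```text
3.55 [0.5686 0.3117 0.2012] [-5.000e-04  2.332e-01  9.724e-01 -0.000e+00] 0.07255977924486563 [-0.77  0.62 -0.35] [0.38 0.47 0.2  1.31 0.   0.85]
small 0.82 [220. 300.  46.  50.] [108.  83.  19.] [0.5696 0.2218 0.1364] [0.0598 0.11   0.1627] 0.0629
small 0.63 [322. 381.  30.  60.] [39. 75. 70.] [0.7266 0.2285 0.0598] [0.033  0.0308 0.0096] 0.0606
medium 0.87 [321. 218.  47.  54.] [131.   80.   99.5] [0.5682 0.3107 0.0616] [0.041  0.0403 0.0131] 0.0654
large 0.72 [230. 100.  76.  64.] [164. 125. 206.] [0.4493 0.2885 0.0618] [0.0483 0.0483 0.0137] 0.0656
jumbo 0.81 [125. 211.  96.  73.] [21. 91. 89.] [0.4816 0.1598 0.0615] [0.0565 0.0574 0.0131] 0.0655
jar 0.58 [227. 205.  49.  42.] [167. 156. 148.] [0.5214 0.2369 0.0322] [0.0353 0.0372 0.0083] 0.0336
```

View pics/w1.png

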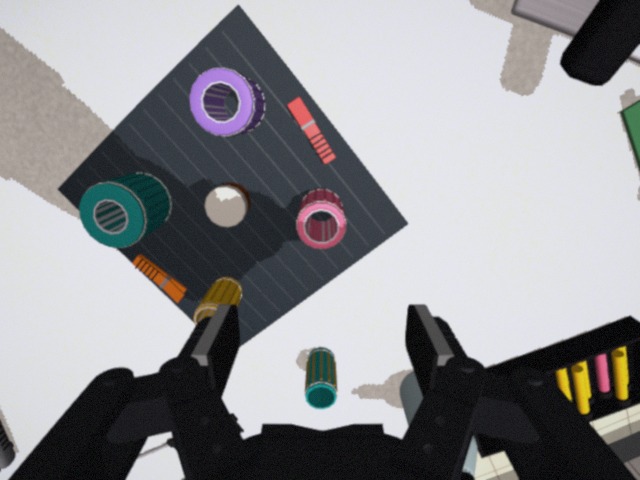

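send_rows:
  deltas:
    - [[0,-0.1,-4,0,0,0],[0,-0.1,-8,0,0,0],[0,-0.1,-11,0,0,0],[0,-0.1,-13,0,0,0],[0,-0.1,-15,0,0,0],[0,-0.1,-16.5,0,0,0],[0,-0.1,-17.4,0,0,0],[0,-0.1,-17.4,0,0,0],[0,-0.1,-17.4,0,0,0]]

```text
clock: 4.75
tcp_pos: [0.5696, 0.3107, 0.028]
orientation: [0.0, 0.233, 0.972, 0.0]
wrist_force: [0.2, -0.7, 0.6]
finger_gap: 0.0727
```

send_rows:
  deltas:
    - [[0,0,0,0,0,0],[0,0,0,0,0,0],[0,0,0,0,0,0],[0,0,0,0,0,0],[0,0,0,0,0,0],[0,0,0,0,0,0],[0,0,0,0,0,0],[0,0,0,0,0,0]]
  jaw: -1
  force: 30

```text
clock: 5.55
tcp_pos: [0.5703, 0.3107, 0.0285]
orientation: [0.001, 0.233, 0.972, 0.001]
wrist_force: [0.4, 0.3, 6.3]
finger_gap: 0.0393
```

send_rows:
  deltas:
    - [[0,0,2,0,0,0],[0,0,5,0,0,0],[0,0,9,0,0,0],[0,0,13,0,0,0],[0,0,15,0,0,0],[0,-1,15,0,0,0],[0,-3.5,15,0,0,0],[-0.7,-7.5,15,0,0,0],[-1,-11,15,0,0,0],[-1.5,-15,15,0,0,0],[-2,-19,15,0,0,0],[-2.3,-23,15,0,0,0]]

```text
clock: 6.75
tcp_pos: [0.5445, 0.0784, 0.1754]
orientation: [-0.002, 0.233, 0.972, -0.0]
wrist_force: [0.9, 0.4, -0.1]
finger_gap: 0.0394
```

send_rows:
  deltas:
    - [[-0.3,-4,0,0,0,0],[-0.7,-8,0,0,0,0],[-1,-12,0,0,0,0],[-1.4,-16,0,0,0,0],[-1.7,-20,0,0,0,0],[-2,-24,0,0,0,0],[-2.2,-26.5,0,0,0,0],[-2.3,-28,0,0,0,0],[-2.4,-28.8,0,0,0,0],[-2.4,-28.8,0,0,0,0],[-2.4,-28.8,0,0,0,0]]

```text
clock: 7.85
tcp_pos: [0.5222, -0.2066, 0.1769]
orientation: [-0.0, 0.233, 0.972, 0.0]
wrist_force: [-0.7, 0.1, -1.1]
finger_gap: 0.0394
```

```bash
python3 w.py w2.png; python3 - <<'E'
from h import *
s=get_state();c=read_camera('wrist')
P,u,v=cloud(c,s)
m=(P[:,2]>.06)&(P[:,2]<.078)&(P[:,0]>.38)&(P[:,0]<.70)&(P[:,1]>-.34)&(P[:,1]<-.08)
lab=np.zeros((480,640),np.uint8);lab[v[m],u[m]]=1
k,L=cv2.connectedComponents(lab);Q=P[m]
for i in range(1,k):
    q=Q[L[v[m],u[m]]==i]
    if len(q)>15: print(len(q),((q.min(0)+q.max(0))/2).round(4),np.ptp(q,axis=0).round(4))
c=read_camera('side');save(c,'s2.png')
E
```

```text
7.85 [ 0.5222 -0.2066  0.1769] [-4.000e-04  2.330e-01  9.725e-01  4.000e-04] 0.03939164626865319 [-0.74  0.13 -1.12] [-0.52  0.31 -0.09  1.17  0.   -0.05]
medium 0.93 [322. 327. 114. 148.] [101.  51.  65.] [ 0.52   -0.2062  0.1845] [0.0408 0.0403 0.0633] 0.2056
178 [ 0.4658 -0.1802  0.0696] [0.0097 0.0097 0.0139]
196 [ 0.5223 -0.209   0.0683] [0.01   0.0097 0.0161]
```

View pics/w2.png

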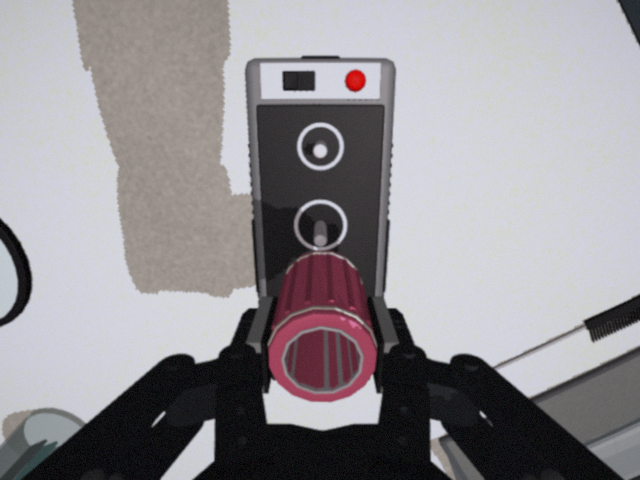

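View pics/s2.png

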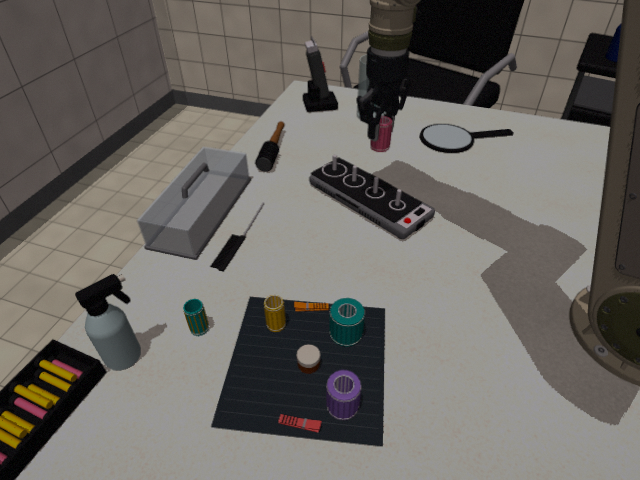

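The pink roller is held upright, with its axis about 2 mm from the post2 axis. I'll correct that and lower it.

send_rows:
  deltas:
    - [[0.2,-0.15,-2,0,0,0],[0.2,-0.15,-5,0,0,0],[0.2,-0.15,-8,0,0,0],[0.2,-0.15,-9.5,0,0,0],[0.2,-0.15,-10.5,0,0,0],[0.2,-0.15,-11.2,0,0,0],[0.2,-0.15,-11.6,0,0,0],[0.2,-0.15,-11.6,0,0,0],[0.2,-0.15,-11.6,0,0,0]]

```text
clock: 9.15
tcp_pos: [0.525, -0.2095, 0.0621]
orientation: [0.001, 0.233, 0.972, -0.0]
wrist_force: [-0.4, 0.4, -0.6]
finger_gap: 0.0393
```

send_rows:
  deltas:
    - [[0,0,0,0,0,0],[0,0,0,0,0,0],[0,0,0,0,0,0],[0,0,0,0,0,0],[0,0,0,0,0,0],[0,0,0,0,0,0]]
  jaw: 0.7

```text
clock: 9.75
tcp_pos: [0.5244, -0.2092, 0.0613]
orientation: [0.0, 0.233, 0.972, 0.0]
wrist_force: [-0.4, 0.8, -0.5]
finger_gap: 0.0728
```

send_rows:
  deltas:
    - [[0,0,2,0,0,0],[0,0,5,0,0,0],[0,0,9,0,0,0],[0,0,12,0,0,0],[0,0,14,0,0,0],[0,0,14,0,0,0]]

```text
clock: 10.35
tcp_pos: [0.5261, -0.2101, 0.2048]
orientation: [0.003, 0.233, 0.972, -0.001]
wrist_force: [-0.1, -0.1, -0.7]
finger_gap: 0.0724
```

```bash
python3 w.py w3.png; python3 - <<'E'
from h import *
c=read_camera('side');save(c,'s3.png')
E
```

```text
10.35 [ 0.5261 -0.2101  0.2048] [ 3.000e-03  2.334e-01  9.724e-01 -8.000e-04] 0.07239149807351647 [-0.07 -0.12 -0.74] [-0.52  0.3  -0.04  1.23  0.   -0.05]
medium 0.82 [324. 226.  53.  67.] [112.  67.  83.] [ 0.5229 -0.2092  0.0769] [0.0404 0.0411 0.0438] 0.0945
jumbo 0.64 [321. 206. 140. 307.] [56. 53. 54.] [ 0.5506 -0.2238  0.077 ] [0.1796 0.096  0.0433] 0.0738
```

View pics/w3.png

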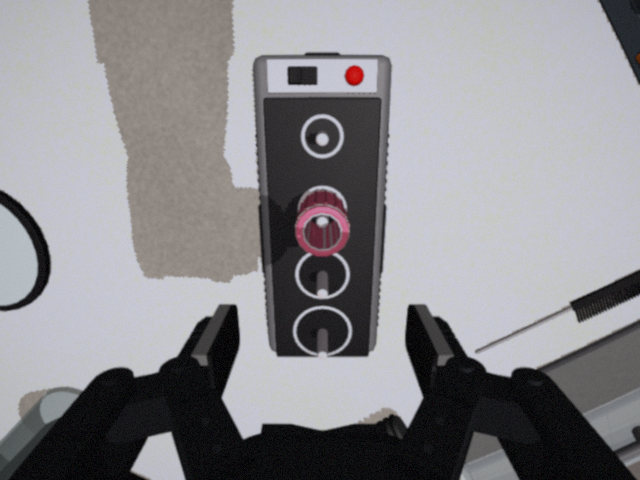

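Medium sits at (.523,-.209) with its top at about .096, fully down on post2. Next is the small yellow roller, which I'll check first in a close crop.

send_rows:
  deltas:
    - [[0.5,2,0,0,0,0],[1,5,0,0,0,0],[1.8,9,0,0,0,0],[2.6,13,0,0,0,0],[3.4,17,0,0,0,0],[4.2,21,0,0,0,0],[5,25,0,0,0,0],[5.8,29,0,0,0,0],[6.6,33,0,0,0,0],[7.2,36,0,0,0,0],[7.6,38,0,0,0,0],[7.8,39,0,0,0,0]]

```text
clock: 11.9
tcp_pos: [0.6021, 0.1828, 0.2002]
orientation: [-0.001, 0.232, 0.973, -0.0]
wrist_force: [-0.2, 0.0, 0.1]
finger_gap: 0.0725
```

send_rows:
  deltas:
    - [[0,0,0,0,0,0],[0,0,0,0,0,0]]

```text
clock: 12.1
tcp_pos: [0.6022, 0.1801, 0.2008]
orientation: [-0.0, 0.234, 0.972, -0.0]
wrist_force: [0.2, -0.2, -0.3]
finger_gap: 0.0729
```

```bash
python3 w.py w4.png; python3 - <<'E'
import cv2
i=cv2.imread('pics/w4.png'); cv2.imwrite('pics/w4c.png',cv2.resize(i[60:460,80:560],None,fx=1.5,fy=1.5))
E
```

```text
12.1 [0.6022 0.1801 0.2008] [-4.000e-04  2.336e-01  9.723e-01 -4.000e-04] 0.07287042479034257 [ 0.21 -0.16 -0.32] [ 0.16  0.43  0.14  1.28 -0.    0.63]
small 0.97 [326. 217.  41.  54.] [109.   88.   57.5] [0.6018 0.1808 0.0616] [0.0325 0.0328 0.0131] 0.0649
small 0.79 [426. 300.  46.  44.] [43. 68. 63.] [0.6737 0.2297 0.1382] [0.1255 0.0281 0.1665] 0.0615
medium 0.51 [358.  13.  58.  21.] [48. 36. 64.] [0.4682 0.2785 0.0611] [0.0123 0.0231 0.0121] 0.0616
large 0.75 [356.  10.  58.  19.] [48. 35. 64.] [0.4682 0.2785 0.0611] [0.0123 0.0231 0.0121] 0.0616
jumbo 0.77 [229. 100.  87.  75.] [ 45. 157. 153.] [0.4815 0.1589 0.0617] [0.0575 0.0572 0.0132] 0.0657
jar 0.58 [340. 100.  46.  48.] [222. 223. 228.] [0.5216 0.2366 0.0334] [0.037  0.0361 0.0053] 0.0338
```

View pics/w4c.png

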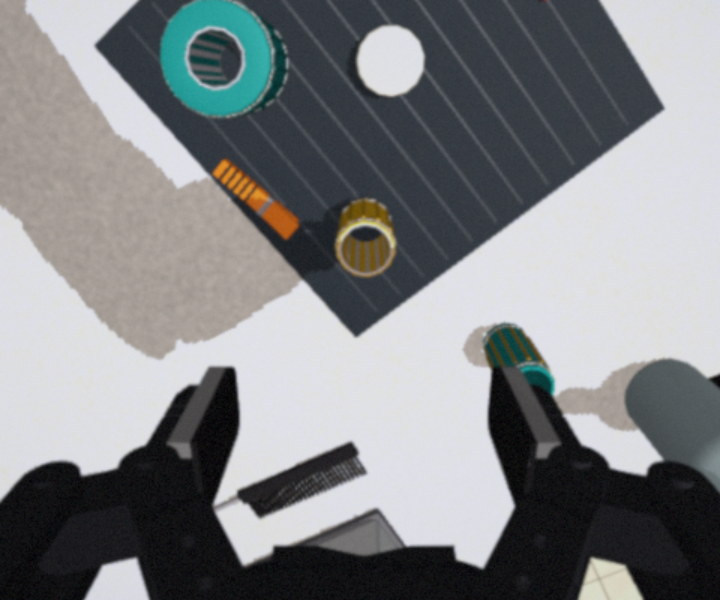

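The crop shows the yellow roller on the mat at (366,240), with the turquoise look-alike off the mat at (520,360). The tool is over the yellow one.

send_rows:
  deltas:
    - [[0,0,-4,0,0,0],[0,0,-8,0,0,0],[0,0,-11,0,0,0],[0,0,-13,0,0,0],[0,0,-15,0,0,0],[0,0,-16.5,0,0,0],[0,0,-17.3,0,0,0],[0,0,-17.3,0,0,0],[0,0,-17.3,0,0,0]]

```text
clock: 13.3
tcp_pos: [0.6029, 0.1807, 0.029]
orientation: [0.0, 0.234, 0.972, 0.0]
wrist_force: [1.1, 0.5, -0.1]
finger_gap: 0.0723
```

send_rows:
  deltas:
    - [[0,0,0,0,0,0],[0,0,0,0,0,0],[0,0,0,0,0,0],[0,0,0,0,0,0],[0,0,0,0,0,0],[0,0,0,0,0,0],[0,0,0,0,0,0],[0,0,0,0,0,0]]
  jaw: -1
  force: 30

```text
clock: 14.1
tcp_pos: [0.603, 0.1809, 0.0292]
orientation: [0.001, 0.233, 0.972, 0.0]
wrist_force: [-0.4, 0.6, 6.3]
finger_gap: 0.0311
```

send_rows:
  deltas:
    - [[0,0,2,0,0,0],[0,0,5,0,0,0],[0,0,9,0,0,0],[0,0,13,0,0,0],[0,0,16,0,0,0],[-0.5,-1,17,0,0,0],[-1.2,-3.5,17,0,0,0],[-2.5,-7,17,0,0,0],[-4,-11,17,0,0,0],[-5.5,-15,17,0,0,0],[-7,-19,17,0,0,0],[-8,-22,17,0,0,0]]

```text
clock: 15.3
tcp_pos: [0.5198, -0.0412, 0.1966]
orientation: [-0.002, 0.234, 0.972, -0.0]
wrist_force: [0.1, -0.8, -0.9]
finger_gap: 0.031
```

send_rows:
  deltas:
    - [[-1.5,-4,0,0,0,0],[-3,-7.5,0,0,0,0],[-4.3,-10.5,0,0,0,0],[-5.2,-12.8,0,0,0,0],[-5.6,-13.8,0,0,0,0],[-5.7,-14,0,0,0,0],[-5.7,-14,0,0,0,0],[-5.7,-14,0,0,0,0]]

```text
clock: 16.1
tcp_pos: [0.4656, -0.1782, 0.198]
orientation: [-0.0, 0.233, 0.973, 0.0]
wrist_force: [0.4, 0.1, -0.0]
finger_gap: 0.0307
```

```bash
python3 w.py w5.png
```

```text
16.1 [ 0.4656 -0.1782  0.198 ] [-2.000e-04  2.328e-01  9.725e-01  3.000e-04] 0.030665527675402808 [ 0.41  0.15 -0.01] [-0.53  0.18 -0.21  1.18  0.   -0.06]
small 0.75 [324. 326.  86. 138.] [89. 69. 15.] [ 0.4643 -0.1784  0.2044] [0.0328 0.0324 0.0639] 0.2208
jumbo 0.3 [325. 327.  80. 141.] [89. 69. 15.] [ 0.4643 -0.1781  0.2045] [0.0328 0.0317 0.0638] 0.2207
```

View pics/w5.png

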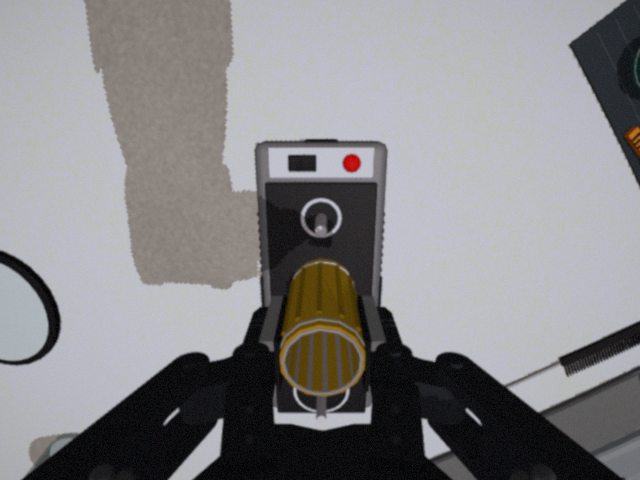

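send_rows:
  deltas:
    - [[0.2,-0.15,-3,0,0,0],[0.2,-0.15,-6,0,0,0],[0.2,-0.15,-9,0,0,0],[0.2,-0.15,-11,0,0,0],[0.2,-0.15,-12.4,0,0,0],[0.2,-0.15,-13.3,0,0,0],[0.2,-0.15,-13.7,0,0,0],[0.2,-0.15,-13.7,0,0,0],[0.2,-0.15,-13.7,0,0,0]]

```text
clock: 17.3
tcp_pos: [0.468, -0.1809, 0.062]
orientation: [0.001, 0.233, 0.972, -0.0]
wrist_force: [0.6, -0.1, -0.5]
finger_gap: 0.0305
```

send_rows:
  deltas:
    - [[0,0,0,0,0,0],[0,0,0,0,0,0],[0,0,0,0,0,0],[0,0,0,0,0,0],[0,0,0,0,0,0],[0,0,0,0,0,0]]
  jaw: 0.7

```text
clock: 17.9
tcp_pos: [0.4674, -0.1807, 0.0613]
orientation: [0.0, 0.233, 0.972, 0.0]
wrist_force: [-0.2, -0.7, -0.4]
finger_gap: 0.0726
```

send_rows:
  deltas:
    - [[0,0,2,0,0,0],[0,0,5,0,0,0],[0,0,9,0,0,0],[0,0,12,0,0,0],[0,0,14,0,0,0],[0,0,14,0,0,0]]

```text
clock: 18.5
tcp_pos: [0.4692, -0.1816, 0.2045]
orientation: [0.003, 0.233, 0.972, -0.001]
wrist_force: [0.1, 1.0, 0.5]
finger_gap: 0.0721
```

```bash
python3 w.py w6.png
```

```text
18.5 [ 0.4692 -0.1816  0.2045] [ 2.900e-03  2.334e-01  9.724e-01 -8.000e-04] 0.0721425146666281 [0.12 0.99 0.51] [-0.53  0.18 -0.2   1.19  0.   -0.06]
small 0.59 [323. 224.  45.  59.] [93. 74. 47.] [ 0.4668 -0.1808  0.0768] [0.0323 0.0322 0.0435] 0.085
small 0.21 [324. 339.  52.  42.] [65.5 56.  63. ] [ 0.5548 -0.2262  0.0764] [0.0548 0.0322 0.0424] 0.0693
medium 0.87 [324. 293.  53.  69.] [99. 63. 71.] [ 0.5228 -0.2092  0.0769] [0.0403 0.0411 0.0438] 0.0886
large 0.56 [322. 295.  50.  70.] [98. 59. 68.] [ 0.5228 -0.2087  0.0769] [0.0403 0.0401 0.0438] 0.0886
jar 0.22 [324. 338.  52.  38.] [62.5 53.  59. ] [ 0.5666 -0.2384  0.0656] [0.0783 0.0507 0.0634] 0.036
```

View pics/w6.png

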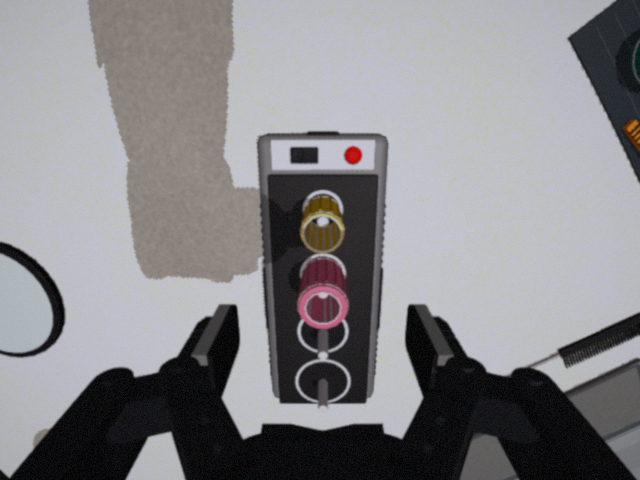

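Yellow is down on post1 at (.467,-.181). Next is the large lilac roller.

send_rows:
  deltas:
    - [[0,2,0,0,0,0],[-0.1,5,0,0,0,0],[-0.3,9,0,0,0,0],[-0.5,13,0,0,0,0],[-0.7,17,0,0,0,0],[-0.9,21,0,0,0,0],[-1.1,25,0,0,0,0],[-1.2,29,0,0,0,0],[-1.4,33,0,0,0,0],[-1.6,37,0,0,0,0],[-1.8,41,0,0,0,0],[-1.8,44,0,0,0,0]]

```text
clock: 20.0
tcp_pos: [0.4484, 0.2614, 0.2003]
orientation: [-0.001, 0.233, 0.973, -0.0]
wrist_force: [0.5, 0.2, 0.1]
finger_gap: 0.0723
```

send_rows:
  deltas:
    - [[0,2,0,0,0,0],[0,3,0,0,0,0],[0,3,0,0,0,0],[0,3,0,0,0,0]]

```text
clock: 20.4
tcp_pos: [0.4491, 0.2886, 0.2008]
orientation: [-0.0, 0.234, 0.972, -0.001]
wrist_force: [-0.0, -0.5, 0.3]
finger_gap: 0.0727
```

```bash
python3 w.py w7.png
```

```text
20.4 [0.4491 0.2886 0.2008] [-4.000e-04  2.335e-01  9.724e-01 -6.000e-04] 0.0727351359950585 [-0.01 -0.49  0.28] [ 0.42  0.25 -0.12  1.21 -0.    0.89]
medium 0.54 [  6. 447.  11.  29.] [92. 41. 54.] [ 0.5345 -0.1949  0.0575] [0.013  0.0117 0.005 ] 0.0571
large 0.8 [325. 220.  60.  64.] [101.  77. 131.] [0.4489 0.2879 0.0617] [0.0485 0.0491 0.0134] 0.0655
jumbo 0.76 [217. 298.  76.  65.] [17. 69. 68.] [0.4621 0.1956 0.1382] [0.0849 0.1293 0.1663] 0.0654
jar 0.8 [309. 298.  40.  41.] [218. 219. 209.] [0.5217 0.2372 0.0319] [0.0377 0.0364 0.0079] 0.0336
```

View pics/w7.png

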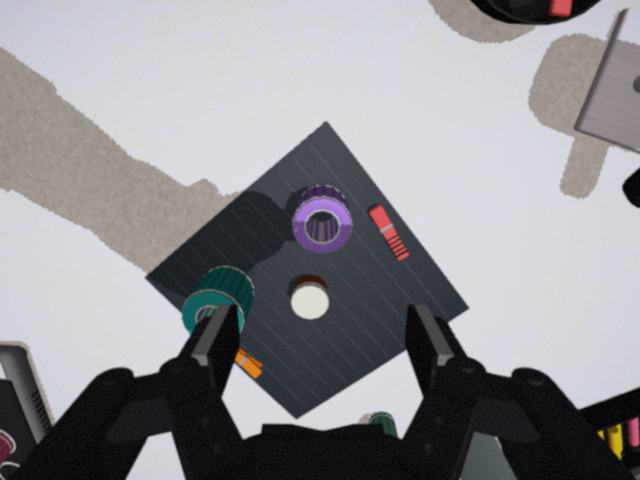

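The tool is centred over lilac at (323,225), and the jar hasn't moved.

send_rows:
  deltas:
    - [[-0.1,-0.05,-4,0,0,0],[-0.1,-0.05,-8,0,0,0],[-0.1,-0.05,-11,0,0,0],[-0.1,-0.05,-13,0,0,0],[-0.1,-0.05,-15,0,0,0],[-0.1,-0.05,-16.5,0,0,0],[-0.1,-0.05,-17.3,0,0,0],[-0.1,-0.05,-17.3,0,0,0],[-0.1,-0.05,-17.3,0,0,0]]

```text
clock: 21.6
tcp_pos: [0.4489, 0.2889, 0.0289]
orientation: [0.0, 0.234, 0.972, 0.0]
wrist_force: [0.3, -0.5, 0.4]
finger_gap: 0.0728
```

send_rows:
  deltas:
    - [[0,0,0,0,0,0],[0,0,0,0,0,0],[0,0,0,0,0,0],[0,0,0,0,0,0],[0,0,0,0,0,0],[0,0,0,0,0,0],[0,0,0,0,0,0]]
  jaw: -1
  force: 30

```text
clock: 22.3
tcp_pos: [0.4493, 0.2892, 0.0295]
orientation: [0.001, 0.233, 0.972, 0.001]
wrist_force: [-0.3, -0.9, 6.4]
finger_gap: 0.0478
```

send_rows:
  deltas:
    - [[0,0,2,0,0,0],[0,0,5,0,0,0],[0,0,9,0,0,0],[0,0,13,0,0,0],[0,0,16,0,0,0],[0.3,-1,17,0,0,0],[0.9,-3.5,17,0,0,0],[1.8,-7,17,0,0,0],[2.8,-11,17,0,0,0],[3.8,-15,17,0,0,0],[4.8,-19,17,0,0,0],[5.5,-22,17,0,0,0]]

```text
clock: 23.5
tcp_pos: [0.5031, 0.0661, 0.1971]
orientation: [-0.001, 0.234, 0.972, -0.0]
wrist_force: [0.3, -0.7, -0.4]
finger_gap: 0.0478
```

send_rows:
  deltas:
    - [[1,-4,0,0,0,0],[2,-8,0,0,0,0],[3,-12,0,0,0,0],[4,-16,0,0,0,0],[5,-20,0,0,0,0],[6,-24,0,0,0,0],[6.8,-27.5,0,0,0,0],[7.4,-29.8,0,0,0,0],[7.6,-30.6,0,0,0,0],[7.6,-30.6,0,0,0,0],[7.6,-30.6,0,0,0,0]]

```text
clock: 24.6
tcp_pos: [0.5787, -0.2363, 0.1976]
orientation: [-0.001, 0.233, 0.972, 0.0]
wrist_force: [0.0, 0.4, 0.2]
finger_gap: 0.0477
```

```bash
python3 w.py w8.png
```

```text
24.6 [ 0.5787 -0.2363  0.1976] [-9.000e-04  2.333e-01  9.724e-01  5.000e-04] 0.04772846368343975 [0.02 0.41 0.18] [-0.52  0.42  0.12  1.27  0.   -0.05]
small 0.93 [325.  55.  46.  65.] [101.  84.  56.] [ 0.4681 -0.182   0.0772] [0.0319 0.0322 0.0441] 0.0927
small 0.33 [322. 218.  58.  57.] [52. 49. 51.] [ 0.5714 -0.2333  0.1148] [0.0251 0.0184 0.1192] 0.0735
medium 0.95 [322. 152.  58.  59.] [203. 124. 158.] [ 0.5234 -0.2097  0.0772] [0.0406 0.0403 0.0442] 0.0963
large 0.68 [324. 329. 130. 162.] [93. 69. 95.] [ 0.5781 -0.2369  0.2049] [0.0482 0.0482 0.0624] 0.2305
```

View pics/w8.png

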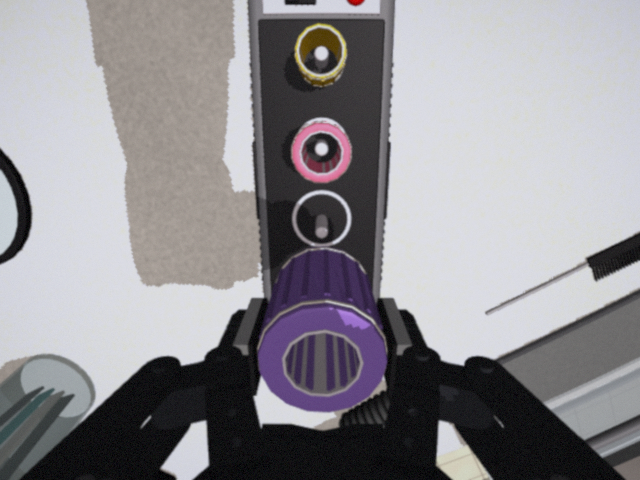

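send_rows:
  deltas:
    - [[0.2,-0.1,-3,0,0,0],[0.2,-0.1,-6,0,0,0],[0.2,-0.1,-9,0,0,0],[0.2,-0.1,-11,0,0,0],[0.2,-0.1,-12.4,0,0,0],[0.2,-0.1,-13.3,0,0,0],[0.2,-0.1,-13.7,0,0,0],[0.2,-0.1,-13.7,0,0,0],[0.2,-0.1,-13.7,0,0,0]]

```text
clock: 25.8
tcp_pos: [0.5821, -0.2386, 0.0624]
orientation: [0.001, 0.233, 0.972, -0.0]
wrist_force: [-0.6, 0.4, -0.8]
finger_gap: 0.0479
```

send_rows:
  deltas:
    - [[0,0,0,0,0,0],[0,0,0,0,0,0],[0,0,0,0,0,0],[0,0,0,0,0,0],[0,0,0,0,0,0],[0,0,0,0,0,0]]
  jaw: 0.7

```text
clock: 26.4
tcp_pos: [0.5814, -0.2381, 0.0613]
orientation: [-0.0, 0.233, 0.972, 0.0]
wrist_force: [0.6, -0.2, -0.1]
finger_gap: 0.073
```

send_rows:
  deltas:
    - [[0,0,2,0,0,0],[0,0,5,0,0,0],[0,0,9,0,0,0],[0,0,12,0,0,0],[0,0,14,0,0,0],[0,0,14,0,0,0]]

```text
clock: 27.0
tcp_pos: [0.5831, -0.2391, 0.2051]
orientation: [0.003, 0.233, 0.972, -0.001]
wrist_force: [-0.5, 0.4, 0.6]
finger_gap: 0.0727
```

```bash
python3 w.py w9.png
```

```text
27.0 [ 0.5831 -0.2391  0.2051] [ 3.200e-03  2.334e-01  9.724e-01 -9.000e-04] 0.07271599794422397 [-0.46  0.43  0.61] [-0.52  0.42  0.14  1.28  0.   -0.05]
small 0.89 [322.  48.  52.  66.] [89. 73. 47.] [ 0.4678 -0.1821  0.077 ] [0.0333 0.0325 0.0438] 0.0928
medium 0.71 [321. 144.  57.  54.] [184. 112. 142.] [ 0.5233 -0.2096  0.0771] [0.0404 0.0405 0.0441] 0.0964
large 0.77 [324. 224.  67.  73.] [ 88.  66. 115.] [ 0.5817 -0.2393  0.0769] [0.048  0.0492 0.0437] 0.096
```

View pics/w9.png

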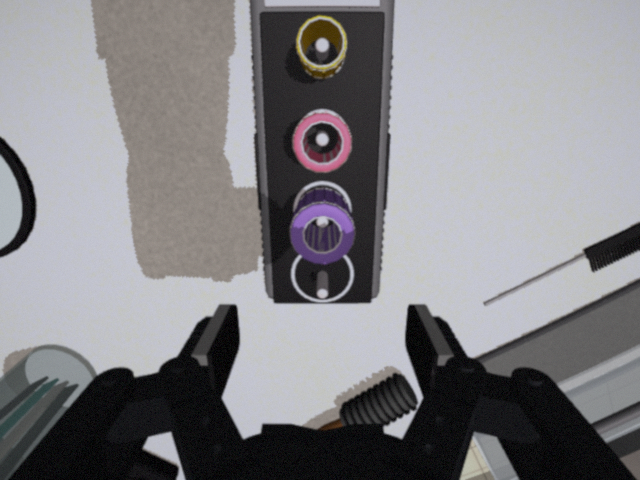

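Lilac is down on post3. Next is the jumbo.

send_rows:
  deltas:
    - [[-0.5,2,0,0,0,0],[-1.3,5,0,0,0,0],[-2.3,9,0,0,0,0],[-3.3,13,0,0,0,0],[-4.3,17,0,0,0,0],[-5.3,21,0,0,0,0],[-6.3,25,0,0,0,0],[-7.3,29,0,0,0,0],[-8.3,33,0,0,0,0],[-9.2,36.5,0,0,0,0],[-9.9,39,0,0,0,0],[-10.1,39.8,0,0,0,0]]

```text
clock: 28.5
tcp_pos: [0.4789, 0.1619, 0.2004]
orientation: [-0.001, 0.232, 0.973, -0.0]
wrist_force: [-0.5, -0.2, -0.6]
finger_gap: 0.0724
```

send_rows:
  deltas:
    - [[0,0,0,0,0,0],[0,0,0,0,0,0]]

```text
clock: 28.7
tcp_pos: [0.4805, 0.1592, 0.2009]
orientation: [-0.0, 0.234, 0.972, -0.0]
wrist_force: [-0.1, -0.3, 0.1]
finger_gap: 0.0724
```

```bash
python3 w.py w10.png
```

```text
28.7 [0.4805 0.1592 0.2009] [-2.000e-04  2.336e-01  9.723e-01 -3.000e-04] 0.07241973223886047 [-0.11 -0.32  0.12] [ 0.16  0.19 -0.19  1.19 -0.    0.63]
small 0.89 [ 25. 365.  49.  66.] [109.  83.  14.] [ 0.4671 -0.1784  0.0769] [0.0335 0.0303 0.0438] 0.0757
medium 0.79 [ 35. 414.  69.  66.] [108.  47.  64.] [ 0.5222 -0.2088  0.0767] [0.0406 0.0425 0.0434] 0.0845
large 0.54 [ 36. 447.  35.  32.] [58.5 46.5 74. ] [ 0.4992 -0.0733  0.1727] [0.1211 0.3528 0.2342] 0.0822
jumbo 0.79 [324. 220.  70.  73.] [ 43. 106. 104.] [0.4811 0.1591 0.0615] [0.0558 0.0561 0.013 ] 0.0656
jar 0.69 [416. 215.  46.  44.] [229. 230. 226.] [0.5213 0.2363 0.0322] [0.0372 0.0372 0.0083] 0.0336
```

View pics/w10.png

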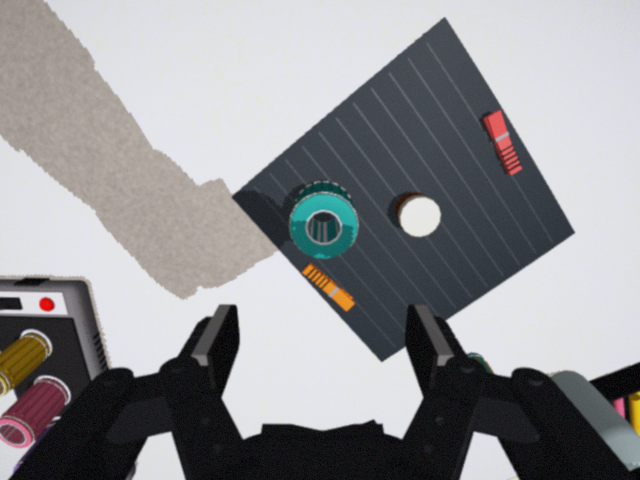

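The tool is centred on jumbo. The jar edge is about 17 mm outside the finger backs.

send_rows:
  deltas:
    - [[0,0,-4,0,0,0],[0,0,-8,0,0,0],[0,0,-11,0,0,0],[0,0,-13,0,0,0],[0,0,-15,0,0,0],[0,0,-16.5,0,0,0],[0,0,-17.3,0,0,0],[0,0,-17.3,0,0,0],[0,0,-17.3,0,0,0]]

```text
clock: 29.9
tcp_pos: [0.4809, 0.1597, 0.0288]
orientation: [0.0, 0.234, 0.972, 0.0]
wrist_force: [0.4, 0.6, -0.1]
finger_gap: 0.0726
```

send_rows:
  deltas:
    - [[0,0,0,0,0,0],[0,0,0,0,0,0],[0,0,0,0,0,0],[0,0,0,0,0,0],[0,0,0,0,0,0],[0,0,0,0,0,0],[0,0,0,0,0,0]]
  jaw: -1
  force: 30

```text
clock: 30.6
tcp_pos: [0.4815, 0.16, 0.0295]
orientation: [0.001, 0.233, 0.972, 0.0]
wrist_force: [0.3, -1.0, 5.9]
finger_gap: 0.0539
```

send_rows:
  deltas:
    - [[0,0,2,0,0,0],[0,0,5,0,0,0],[0,0,9,0,0,0],[0,0,13,0,0,0],[0,0,16,0,0,0],[0.4,-1,17,0,0,0],[1.3,-3.5,17,0,0,0],[2.6,-7,17,0,0,0],[4,-11,17,0,0,0],[5.5,-15,17,0,0,0],[7,-19,17,0,0,0],[8,-22,17,0,0,0]]

```text
clock: 31.8
tcp_pos: [0.5606, -0.0631, 0.1968]
orientation: [-0.001, 0.234, 0.972, -0.0]
wrist_force: [0.2, 0.7, -0.3]
finger_gap: 0.0541
```

send_rows:
  deltas:
    - [[1.5,-4,0,0,0,0],[3,-8,0,0,0,0],[4.4,-12,0,0,0,0],[5.9,-16,0,0,0,0],[7,-19,0,0,0,0],[7.5,-20.2,0,0,0,0],[7.6,-20.6,0,0,0,0],[7.6,-20.6,0,0,0,0],[7.6,-20.6,0,0,0,0]]

```text
clock: 32.7
tcp_pos: [0.6359, -0.2653, 0.1978]
orientation: [-0.001, 0.233, 0.972, 0.0]
wrist_force: [-0.1, 0.9, -0.7]
finger_gap: 0.0542
```

```bash
python3 w.py w11.png
```

```text
32.7 [ 0.6359 -0.2653  0.1978] [-6.000e-04  2.331e-01  9.724e-01  3.000e-04] 0.05418877241119216 [-0.06  0.92 -0.67] [-0.51  0.56  0.33  1.35  0.   -0.04]
medium 0.72 [321.  53.  62.  77.] [189. 117. 145.] [ 0.5244 -0.2102  0.0772] [0.0397 0.0402 0.0443] 0.0961
large 0.9 [321. 155.  73.  70.] [173. 132. 217.] [ 0.5826 -0.2394  0.0772] [0.0479 0.0478 0.0441] 0.0966
jumbo 0.69 [323. 331. 154. 179.] [18. 92. 90.] [ 0.6356 -0.2662  0.2044] [0.0567 0.0568 0.0632] 0.2332
```

View pics/w11.png

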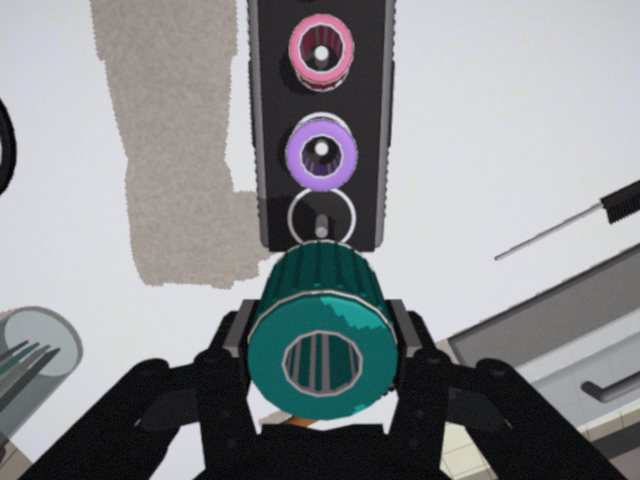

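send_rows:
  deltas:
    - [[0.2,-0.1,-3,0,0,0],[0.2,-0.1,-6,0,0,0],[0.2,-0.1,-9,0,0,0],[0.2,-0.1,-11,0,0,0],[0.2,-0.1,-12.4,0,0,0],[0.2,-0.1,-13.3,0,0,0],[0.2,-0.1,-13.7,0,0,0],[0.2,-0.1,-13.7,0,0,0],[0.2,-0.1,-13.7,0,0,0]]

```text
clock: 33.9
tcp_pos: [0.6391, -0.2675, 0.0625]
orientation: [0.001, 0.233, 0.972, -0.0]
wrist_force: [0.1, -0.7, -0.7]
finger_gap: 0.054
```

send_rows:
  deltas:
    - [[0,0,0,0,0,0],[0,0,0,0,0,0],[0,0,0,0,0,0],[0,0,0,0,0,0],[0,0,0,0,0,0],[0,0,0,0,0,0]]
  jaw: 0.7

```text
clock: 34.5
tcp_pos: [0.6384, -0.2671, 0.0613]
orientation: [0.0, 0.233, 0.972, 0.0]
wrist_force: [0.2, -0.4, -0.8]
finger_gap: 0.0724
```

send_rows:
  deltas:
    - [[0,0,2,0,0,0],[0,0,5,0,0,0],[0,0,9,0,0,0],[0,0,12,0,0,0],[0,0,15,0,0,0],[0,3,17,0,0,0],[0,7,18,0,0,0],[0,11,18,0,0,0],[0,15,18,0,0,0],[0,18,18,0,0,0],[0,20,18,0,0,0],[0,20,18,0,0,0]]

```text
clock: 35.7
tcp_pos: [0.6382, -0.0642, 0.2416]
orientation: [-0.0, 0.232, 0.973, 0.0]
wrist_force: [-0.2, -0.9, -0.4]
finger_gap: 0.0723
```

```bash
python3 - <<'E'
from h import *
T=dict(small=(.466,-.1795),medium=(.523,-.208),large=(.580,-.238),jumbo=(.637,-.267))
print(get_state()['tcp_pos'],get_state()['clock'])
for n in('scene','side'):
    c=read_camera(n);save(c,n+'9.png')
    for k in('small','medium','large','jumbo','jar'):
        for d in silhouettes(c,k+'_center')[:1]:
            P,u,v=cloud(c,mask=d['mask']);q=P[P[:,2]>(.086 if k!='jar' else .028)]
            if len(q)>5: print(n,k,np.round(d['box']),((q.min(0)+q.max(0))/2).round(4),'top',np.percentile(q[:,2],95).round(4))
    x,y={'scene':(297,180),'side':(372,190)}[n]
    cv2.imwrite(f'pics/end_{n}.png',cv2.resize(c['img'][y-55:y+55,x-75:x+75,::-1],None,fx=5,fy=5,interpolation=3))
E
```

```text
[ 0.63824572 -0.06417386  0.24163558] 35.7
scene medium [305. 173.  18.  31.] [ 0.5256 -0.2075  0.0932] top 0.0978
scene large [284. 174.   3.  19.] [ 0.6114 -0.1117  0.1961] top 0.3055
scene jumbo [246. 171.  29.  31.] [ 0.6425 -0.267   0.0928] top 0.0983
scene jar [410. 345.  21.  24.] [0.5239 0.2396 0.0319] top 0.0343
side small [400. 192.  18.  32.] [ 0.467  -0.181   0.0928] top 0.0979
side medium [378. 180.  20.  36.] [ 0.523  -0.2083  0.093 ] top 0.0984
side large [353. 169.  23.  39.] [ 0.5815 -0.239   0.0934] top 0.0987
side jumbo [335. 156.  24.  34.] [ 0.6355 -0.2629  0.0929] top 0.0987
```

View pics/end_side.png

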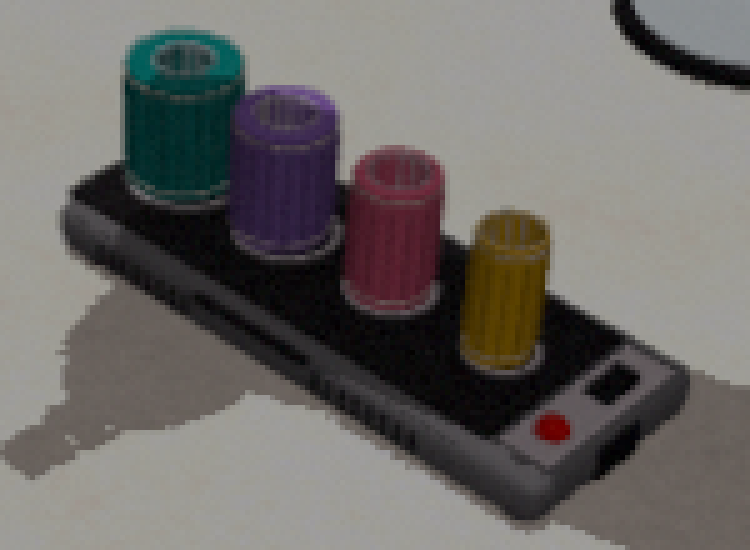

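View pics/end_scene.png

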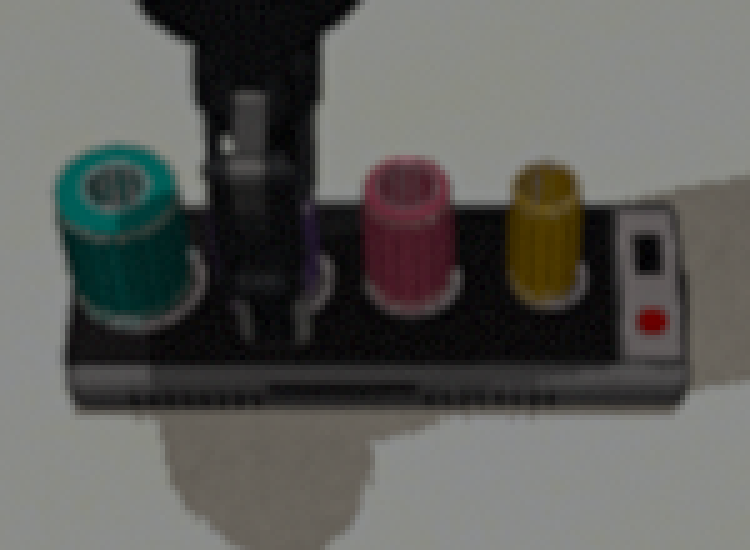

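All four rollers stand upright on the deck inside their rings, in order from the lamp: yellow, pink, lilac, teal. Handing in.

```bash
python3 -c "
from workcell import *
print(hand_in(), get_state()['clock'])"
```

```text
the job is handed in; nothing more can be done
the job is handed in; nothing more can be done
```

I put all four rollers back on the setter in order of size and handed the job in at about 36 s, well under the 93 s limit. The order from the lamp is yellow on post1, pink on post2, lilac on post3 and teal jumbo on post4. I left the turquoise look-alike alone.

**Position:** in my last pictures each roller stood upright, with its axis about 1 to 6 mm from the measured post axis (14 mm is allowed). The 6 mm figure is the scene camera's reading of jumbo. The side camera put it about 4 mm off, and the fixed cameras differed by 2 to 4 mm throughout.

**Height:** the roller tops measured about 0.098 m, against 0.096 m expected for fully down. The side picture shows them all on the deck.

**Jar and robot:** the jar stayed within about 4 mm of its first measured place, which is within measuring error. The gripper was clear of everything. The wrist force I read after each move never went above about 7 N.

**Checks that fell short:** in the last scene picture the gripper hid the lilac roller, and the networks missed yellow there. Those two final positions rest on the side camera and the earlier wrist pictures.

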